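Shut and lock the parts drawers

ROBOT

A 7-joint arm with a two-finger parallel gripper is mounted at the origin on the work surface; the furniture and walls round the work are solid. World frame = base frame: x ahead of the robot, y to its left, z up, the work surface at z = 0. Lengths are in m, angles in rad, forces in N, time in s.
With the tool pointing down it reaches from about 0.4 to 0.925 m from the base axis. Payload 4.1 kg.
Tool frame: the origin (TCP) lies at the very end of the fingers, on their centre line; the grasp point (between the pads) lies 19 mm behind it; z points along the fingers, y is the direction in which the jaws open and shut (so a half turn about z gives the same grasp; the last joint's range is limited). The gripper opens to 85 mm and grips with 20 to 120 N. Pads are 22 mm wide; open, the fingers measure 114 mm over their backs; the gripper's body (76 mm by 85 mm) begins 54 mm behind the grasp point. The pads swing forward as they close: fully open they stand 13 mm farther back than shut.
Start: joints at [-1.397, 0.398, 0.045, 1.537, -0.019, 1.207, -0.051], TCP at [0.175, 0.626, 0.231] pointing down, gripper open.
Joint ranges: [-2.82, 2.82], [-0.49, 2.23], [-1.37, 1.46], [0, 2.46], [-1.36, 4.5], [0.23, 2], [-2.94, 2.94]. Speed limits (rad/s): [2.57, 2.57, 3.14, 3.14, 3.14, 3.14, 3.14].

INTERFACE

Orientations are given as a unit quaternion [x, y, z, w].
In Python, from cell import env gives the robot as it stands.
- The arm moves only by the tool carry_out, never from a script. Its argument "steps" is a list of rows, each a list of 4 numbers: the shift along the tool's x, y, z in m, then the turn about the tool's z in degrees. In form: [[x, y, z, twist], ...]. A call has 1 to 20 rows; each row shifts and turns the pose as measured when the row begins, along the tool's axes as they then stand; what a row does not reach is not made up. A row lasts 1/10 s, in which the tool goes at most 50 mm and 8.59 degrees, less where a joint would pass 70% of its speed; a pose out of reach is approached as far as the arm can. A call is refused whole if a number of a shift passes 0.05 or a number of a turn 8.59, either way. A call with a gripper value outside its range is refused whole. "fingers" is the gripper command: -1 is fully open, 1 is shut, values between are in proportion, set as the call begins (left out, the last holds). The fingers move at their own pace and stop on an object; "grip_force" is the grip in N (left out, the last holds). Time passes only in rows, so rows that do not move let the fingers close. It gives the time, the measured TCP pose, the force and the opening at its end, in the units of the state.
- env.state(): the state, without advancing time (a new reading comes with each control period).
- env.snapshot(name): name is "side" or "top" or "wrist"; returns the picture (400x640x3 uint8, red, green, blue); there is no depth.
- env.camera_info(name): a dict with "mtx" (3x3 intrinsics, pixels), "world_from_camera" (4x4, takes a point from camera to world coordinates). Camera axes: x right, y up, looking along -z (the intrinsics and any distortion apply to the point x, -y, -z); pixel columns grow to the right and rows downward; lengths in m; the calibration is good to about 2 mm. The wrist camera is an equidistant fisheye: a pixel r from the principal point sees the ray r / f radians off the axis. A picture is of the moment at which its call begins: read the wrist's pose just before it. camera_info takes no time and is no camera call; for the wrist camera it gives the pose at the moment of the call.
- env.sign_off(): hands the job in, once; it reports no verdict.
The state is a dict: "clock": time; "qpos": joint angles; "qd": joint speeds; "tau": joint torques, N m; "ee_pos": TCP position; "eef_rot": TCP orientation; "wrist_force": force on the tool from outside, world axes, zero at the start; "moment": the same for the moment, N m; "gripper_width": finger opening in m.
Only numpy, scipy, OpenCV 4.12 (cv2) and the standard library are available. Lean on these libraries where they do the work, as an engineer would, in place of code of your own. Each camera call takes 0.05 s, during which the arm holds its last target.

TASK

Push both open drawers of the small grey parts unit fully home with your fingertips, without slamming them. Then push the tab on top of the unit sideways, towards the unit's right-hand end, until the lock bar is at the end of its travel. Nothing is to be picked up, and leave the loose things on and around the unit where they stand.

Things in the scene. Friction and masses are not known exactly. Their poses are not given: they have to be found in the camera images.
- unit: Grey sheet-steel parts unit screwed to the bench, 160 deep (x), 280 wide (y), 85 mm tall, two drawers side by side. Origin: centre of its underside, on the bench. Its +x points from front to back, +y to its left end as the robot sees it, z up; drawers open to its -x. 30 mm stiles at the left, middle and right frame the drawers; shut fronts are flush with its front at x = -80 mm.
- left_drawer_face (a point): Middle of the outer face of the left drawer's front, 47 mm above the bench; moves with the drawer. The front is an upright plate 93 wide, 66 tall, 8 mm thick, 8 to 74 mm above the bench, flat but for a pull lip (50 mm wide, standing out 9 mm) 11 to 16 mm above the bench. Shut, this point is at (-80, 62.5, 47) mm in the unit's frame.
- right_drawer_face (a point): Middle of the outer face of the right drawer's front, 47 mm above the bench; moves with the drawer. The front is an upright plate 93 wide, 66 tall, 8 mm thick, 8 to 74 mm above the bench, flat but for a pull lip (50 mm wide, standing out 9 mm) 11 to 16 mm above the bench. Shut, this point is at (-80, -62.5, 47) mm in the unit's frame.
- left_drawer (a joint): How far the left drawer (unit's +y) stands out, m: 0 fully home at a hard stop, 0.11 fully open. About 1.5 N of friction, stays where it is left, no catch or spring. Starts 0.045 to 0.095 out.
- right_drawer (a joint): The same for the right drawer (unit's -y).
- lock_bar (a joint): Travel of the flat aluminium lock bar on the unit's top front edge, m: 0 to 0.008 at the start (unlocked), 0.045 at its hard stop (locked); grows to the unit's -y (right). About 1.5 N of friction, stays where left. Two tongues, 24 mm wide, hang 22 mm down, 6 mm out before the unit's front: at the left and middle stile when unlocked, before the two drawers when locked.
- lock_tab (a point): Centre of the top of the upright tab on the lock bar, 115 mm above the bench; moves with the bar. At travel 0 it is at (-60, 105, 115) mm in the unit's frame. Tab: 24 mm along the unit's x, 12 mm along its y, 24 mm above the bar's upper face (91 mm above the bench). Two flat guides, 94 mm above the bench, hold the bar at the unit's y = 30 and -30 mm, right of the tab's path.
- bearing_post: Bystander, loose: black knurled bearing post, 36 mm across and 31 mm tall, standing loose on the rear right of the unit's top. Origin: centre of its underside.
- rubber_foot: Bystander, loose: black rubber foot, 40 mm across, 21 mm tall, standing on the bench between the unit and the robot. Origin: centre of its underside.
- wood_block: Bystander, loose: pine block 90 x 50 x 35 mm tall, lying on the bench to the right of the unit. Origin: centre of its underside.
- cup: Bystander, loose: china coffee cup with an ear, 116 x 90 x 68 mm tall, behind and right of the unit. Origin: centre of its underside.
- tape_roll: Bystander, loose: roll of black tape lying flat, 63 mm across, 19 mm tall, between the unit and the robot. Origin: centre of its underside.

How it is judged:
On the way, in this order (a step that is already met when the one before it is completed fails the run):
1. both drawers are pushed fully home (value of joint each of left_drawer, right_drawer below 0.006 m), for 0.2 s.
2. the lock bar is pushed across to its locked end (value of joint lock_bar above 0.041 m), for 0.2 s.
At the end, for the whole second after the job is handed in: Both drawers within 6 mm of fully home, the lock bar within 4 mm of its locked end stop, all three at rest (all of step 1 and value of joint lock_bar above 0.041 m and velocity of joint left_drawer between -0.01 and 0.01 m/s and velocity of joint right_drawer between -0.01 and 0.01 m/s and velocity of joint lock_bar between -0.01 and 0.01 m/s); the robot touches nothing.
It fails at once if the lock bar is slid more than 20 mm while a drawer stands out more than 12 mm (value of joint lock_bar above 0.02 m and value of joint any of left_drawer, right_drawer above 0.012 m).
It fails at once if a drawer is slammed (faster than 0.7 m/s) (velocity of joint any of left_drawer, right_drawer below -0.7 m/s).
It fails at once if a loose thing is picked up, or shoved more than 30 mm (distance of any of bearing_post, rubber_foot, wood_block, cup, tape_roll from where it was at the start of the episode above 0.03 m).
It also fails if it takes over 48 s, if anything falls off the work surface, if the arm or the gripper's body presses on something with over 40 N, if the wrist force passes 120 N, or if a joint passes its speed limit or range.

## Working session

There is one attempt and no reset: what is moved stays moved. The work goes in short steps, Python scripts to look and compute and a tool call to move; the robot and the scene stay as the last step left them, time stands still between calls to the robot, and variables do not carry over. Pictures are saved under pics/ and viewed, and the job is handed in when it is done.

Besides the shell and the picture viewer there is one more tool, called after "Call:" as name(argument=value, ...), one argument or row to a line, values as JSON. carry_out: Moves the arm, as the interface text tells. Its arguments: {"type":"object","properties":{"steps":{"type":"array"},"fingers":{"type":"number"},"grip_force":{"type":"number"}},"required":["steps"]}

```bash
mkdir -p pics; ls
python3 - <<'E'
from cell import env
import cv2
s=env.state();print(s)
for n in("top","side","wrist"):
    i=env.camera_info(n);print(n,i)
    cv2.imwrite(f"pics/{n}0.png",env.snapshot(n)[:,:,::-1])
E
```

```text
pics
{'clock': 0.0, 'qpos': array([-1.39699347,  0.39919407,  0.04500565,  1.53790732, -0.01869198,
        1.20685964, -0.05067439]), 'qd': array([ 3.97812339e-04,  5.40333472e-04, -1.03471734e-04, -9.03668034e-04,
       -8.01221054e-05, -4.86420799e-04, -7.47821866e-04]), 'tau': array([-6.70182408e-05, -4.75120032e+01,  1.36484172e+00, -2.54223400e+01,
        1.16013284e-02,  9.49534908e-03, -6.29036492e-06]), 'ee_pos': array([0.1749249 , 0.62536017, 0.23024939]), 'eef_rot': array([ 1.35896515e-01,  9.90722559e-01, -9.71394599e-04, -6.68323426e-05]), 'wrist_force': array([ 0.73739697, -0.36878499, -0.35663556]), 'moment': array([-0.00793912, -0.0354309 , -0.03620157]), 'gripper_width': 0.08569821661875449}
top {'mtx': array([[401.68213537,   0.        , 318.64663161],
       [  0.        , 401.68213537, 201.21778294],
       [  0.        ,   0.        ,   1.        ]]), 'world_from_camera': array([[-1.16189503e-03,  9.83156668e-01, -1.82761093e-01,
         4.12405442e-01],
       [-9.99990469e-01, -3.73171379e-04,  4.34993040e-03,
         8.38521209e-02],
       [ 4.20846186e-0
[... 320 characters left out ...]
orld_from_camera': array([[-0.93601727,  0.22485196, -0.27076423,  0.29392482],
       [-0.3516187 , -0.56384396,  0.7472913 ,  0.80617247],
       [ 0.01536114,  0.79468332,  0.60682984,  0.68658713],
       [ 0.        ,  0.        ,  0.        ,  1.        ]])}
wrist {'mtx': array([[309.70691629,   0.        , 322.88437232],
       [  0.        , 309.70691629, 197.67858334],
       [  0.        ,   0.        ,   1.        ]]), 'world_from_camera': array([[ 0.26943789, -0.91034753, -0.31411875,  0.09341794],
       [ 0.96301389,  0.25377495,  0.09056777,  0.64882081],
       [-0.00273268, -0.32690311,  0.94505391,  0.37303324],
       [ 0.        ,  0.        ,  0.        ,  1.        ]])}
```

View pics/top0.png

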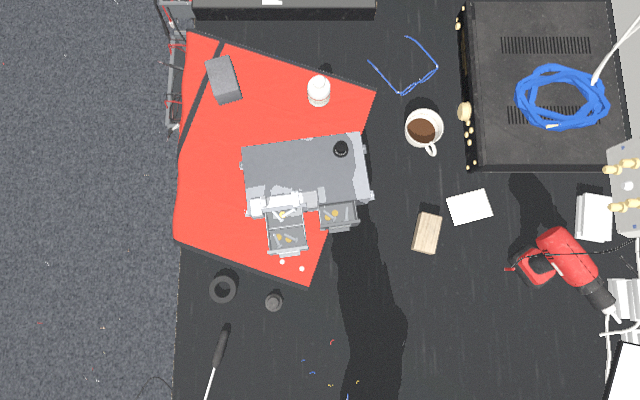

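View pics/side0.png

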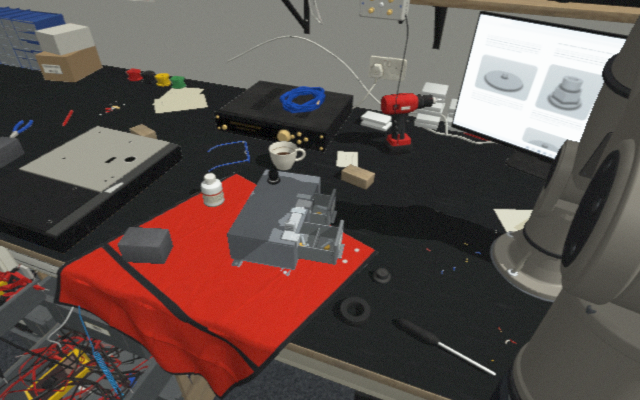

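Run:
```python
import cv2
a=cv2.imread("pics/top0.png")[120:270,230:385]
cv2.imwrite("pics/topc.png",cv2.resize(a,None,fx=5,fy=4*0+5,interpolation=cv2.INTER_CUBIC)[:600*2][:750,:775][:600])
a=cv2.imread("pics/side0.png")[165:285,220:360]
cv2.imwrite("pics/sidec.png",cv2.resize(a,None,fx=5,fy=5,interpolation=cv2.INTER_CUBIC))
a=cv2.imread("pics/top0.png")[180:265,230:385]
cv2.imwrite("pics/topd.png",cv2.resize(a,None,fx=5,fy=5,interpolation=cv2.INTER_CUBIC))
```

```text
(no output)
```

View pics/topc.png

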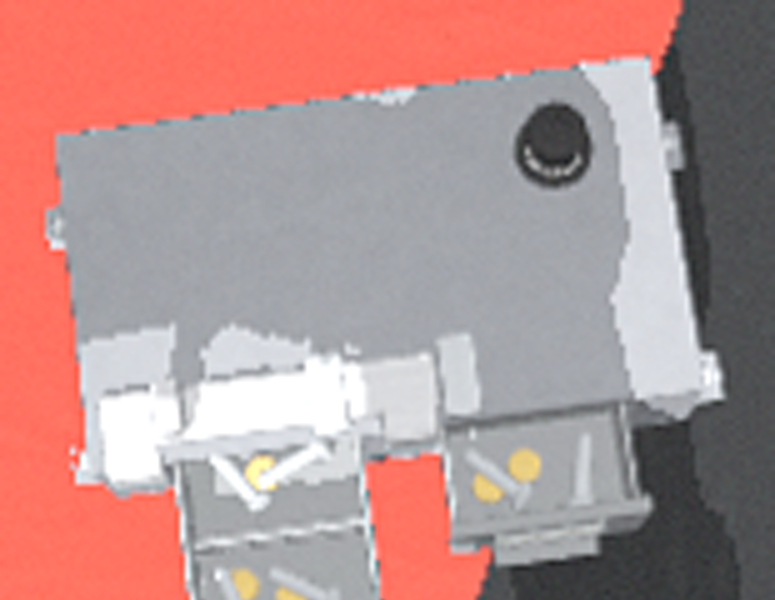

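View pics/topd.png

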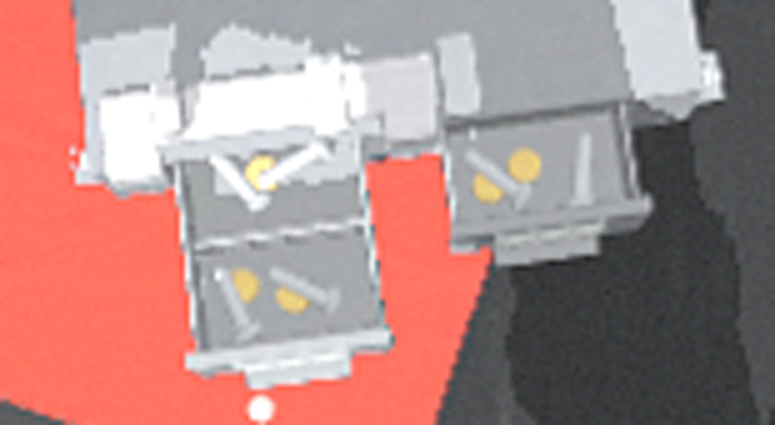

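View pics/sidec.png

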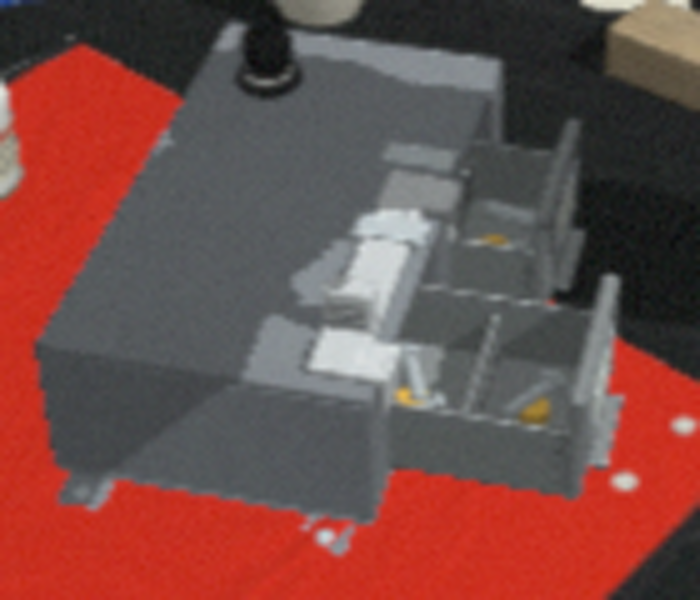

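View pics/wrist0.png

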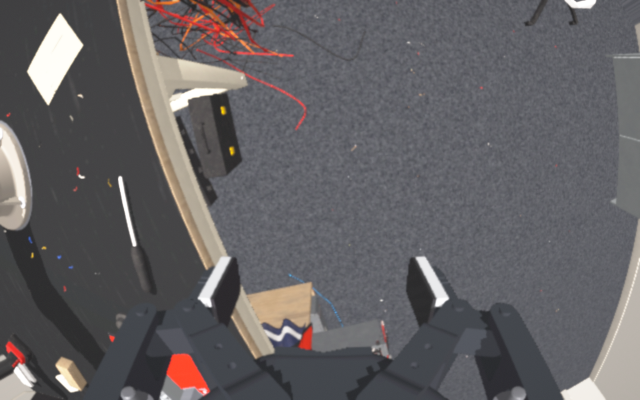

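```bash
cat > h.py <<'E'
import numpy as np
from scipy.optimize import least_squares
from cell import env
def proj(n,P):
    i=env.camera_info(n);T=np.linalg.inv(i["world_from_camera"]);P=np.atleast_2d(P)
    c=P@T[:3,:3].T+T[:3,3];K=i["mtx"]
    return np.c_[K[0,0]*c[:,0]/-c[:,2]+K[0,2],K[1,1]*-c[:,1]/-c[:,2]+K[1,2]]
def unproj(n,uv,z):
    i=env.camera_info(n);W=i["world_from_camera"];K=i["mtx"]
    d=W[:3,:3]@np.array([(uv[0]-K[0,2])/K[0,0],-(uv[1]-K[1,2])/K[1,1],-1]);o=W[:3,3]
    return o+d*(z-o[2])/d[2]
def U(p,P):
    P=np.atleast_2d(P);c,s=np.cos(p[2]),np.sin(p[2])
    return np.c_[p[0]+c*P[:,0]-s*P[:,1],p[1]+s*P[:,0]+c*P[:,1],P[:,2]]
E
python3 - <<'E'
from h import *
M=np.array([[.08,.14,.085],[.08,-.14,.085],[-.08,-.14,.085],[-.08,.14,.085]])
t=np.array([[57,137],[648,60],[697,395],[88,482]])/5+[230,120]
S=np.array([[235,25],[500,60],[385,395],[40,345]])/5+[220,165]  # RR? order below
MS=M[[0,1,3,2]]
for r in t: print(unproj("top",r,.085))
# side view: RL(40,345), FL(385,395), RR(235,25)?, 
sm=M[[0,3,1]]; sp=np.array([[40,345],[385,398],[228,25]])/5+[220,165]
for r in sp: print("s",unproj("side",r,.085))
f=least_squares(lambda p:(proj("top",U(p,M))-t).ravel(),[.65,.08,0]);print(f.x,f.fun.round(2))
for n,uv in(("Ltop",[(188,355),(392,330),(250,388),(350,372)]),("Rtop",[(452,237),(650,200)])):
    for q in uv:
        w=unproj("top",np.array(q)/5+[230,180],.074);p=f.x;c,s=np.cos(p[2]),np.sin(p[2]);d=w[:2]-p[:2];print(n,w,c*d[0]+s*d[1],-s*d[0]+c*d[1])
for n,uv,z in(("foot",(273,300),.02),("tape",(222,289),.015),("screwdr",(222,335),.01)):print(n,unproj("top",uv,z))
E
```

```text
[0.70402639 0.2579729  0.085     ]
[ 0.74146515 -0.01556673  0.085     ]
[ 0.58272309 -0.03453069  0.085     ]
[0.54324301 0.23867425 0.085     ]
s [0.70250483 0.26501546 0.085     ]
s [0.54247491 0.23908661 0.085     ]
s [ 0.7426514  -0.00652297  0.085     ]
[0.64288064 0.11166558 0.13456395] [-1.38  0.27  0.34  0.22  1.45  0.15 -0.42 -0.7 ]
Ltop [0.46702015 0.19366607 0.074     ] -0.16326966285870192 0.10485233727561481
Ltop [0.4780367  0.10286546 0.074     ] -0.16453435161018615 0.01339460376338452
Ltop [0.45242528 0.165827   0.074     ] -0.18146743365443377 0.07922295183015066
Ltop [0.45943671 0.12148013 0.074     ] -0.18046888743409173 0.0343363384584712
Rtop [0.51975243 0.07599088 0.074     ] -0.12680117412098502 -0.0188335344501176
Rtop [ 0.53650418 -0.01356168  0.074     ] -0.1222150771194032 -0.109823916175392
foot [0.35778398 0.18531012 0.02      ]
tape [0.38261039 0.30518132 0.015     ]
screwdr [0.27918678 0.30191871 0.01      ]
```

Call:
carry_out(
  steps=[
    [0,0,0,-7.8],
    [0,0,0,-7.8],
    [0,0,0,-7.7],
    [-0.011,-0.032,0.002,0],
    [-0.011,-0.032,0.002,0],
    [-0.011,-0.032,0.002,0],
    [-0.011,-0.032,0.002,0],
    [-0.011,-0.032,0.002,0],
    [-0.011,-0.032,0.002,0],
    [-0.011,-0.032,0.002,0],
    [-0.011,-0.032,0.002,0],
    [-0.011,-0.032,0.002,0],
    [-0.011,-0.032,0.002,0],
    [-0.011,-0.032,0.002,0],
    [-0.011,-0.032,0.002,0],
    [-0.011,-0.032,0.002,0],
    [-0.011,-0.032,0.002,0],
    [-0.011,-0.032,0.002,0],
  ],
  fingers=1,
)

```text
clock: 1.95
ee_pos: [0.4145, 0.1605, 0.1951]
eef_rot: [-0.081, 0.997, -0.002, -0.003]
wrist_force: [0.3, 0.0, 0.7]
gripper_width: -0.0
```

```bash
cat >> h.py <<'E'
import cv2
from scipy.spatial.transform import Rotation as R
P0=np.array([.64288,.11167,.13456])
def inU(w,p=P0):
    c,s=np.cos(p[2]),np.sin(p[2]);d=np.asarray(w)[:2]-p[:2];return np.array([c*d[0]+s*d[1],-s*d[0]+c*d[1],w[2]])
def tool():
    s=env.state();m=R.from_quat(s["eef_rot"]).as_matrix()
    print("t",s["clock"],"U mm",(inU(s["ee_pos"])*1e3).round(1),"yaw err deg",np.degrees(np.arctan2(-m[1,0],-m[0,0])-P0[2]).round(2),"F",s["wrist_force"].round(1),"tz",m[:,2].round(3))
E
python3 - <<'E'
from h import *
tool();cv2.imwrite("pics/wrist1.png",env.snapshot("wrist")[:,:,::-1])
a=env.snapshot("side")[:,:,::-1];cv2.imwrite("pics/side1.png",a)
E
```

```text
t 1.95 U mm [-219.7   79.   195.1] yaw err deg 1.62 F [0.3 0.  0.7] tz [-0.005 -0.005 -1.   ]
```

View pics/wrist1.png

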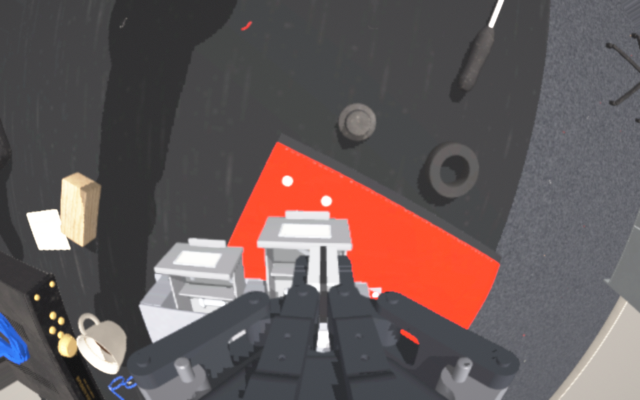

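View pics/side1.png

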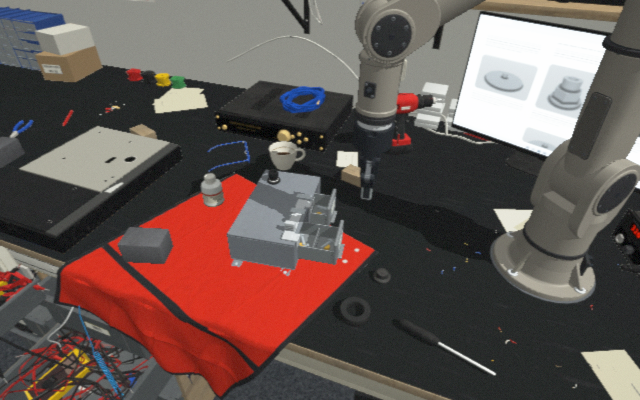

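Call:
carry_out(
  steps=[
    [-0.002,-0.004,0.016,1.6],
    [-0.002,-0.004,0.016,0],
    [-0.002,-0.004,0.016,0],
    [-0.002,-0.004,0.016,0],
    [-0.002,-0.004,0.016,0],
    [-0.002,-0.004,0.016,0],
    [-0.002,-0.004,0.016,0],
    [-0.002,-0.004,0.016,0],
    [-0.002,-0.004,0.012,0],
    [0,0,0.002,0],
  ],
)

```text
clock: 3.05
ee_pos: [0.4367, 0.1276, 0.048]
eef_rot: [-0.064, 0.998, -0.001, -0.003]
wrist_force: [-0.3, -0.3, 0.6]
gripper_width: -0.0001
```

Run:
```python
from h import *
tool();cv2.imwrite("pics/wrist2.png",env.snapshot("wrist")[:,:,::-1])
a=env.snapshot("side")[150:290,210:385,::-1];cv2.imwrite("pics/side2.png",cv2.resize(a,None,fx=4,fy=4,interpolation=2))
```

```text
t 3.05 U mm [-202.1   43.4   48. ] yaw err deg -0.32 F [-0.3 -0.3  0.6] tz [-0.005 -0.002 -1.   ]
```

View pics/side2.png

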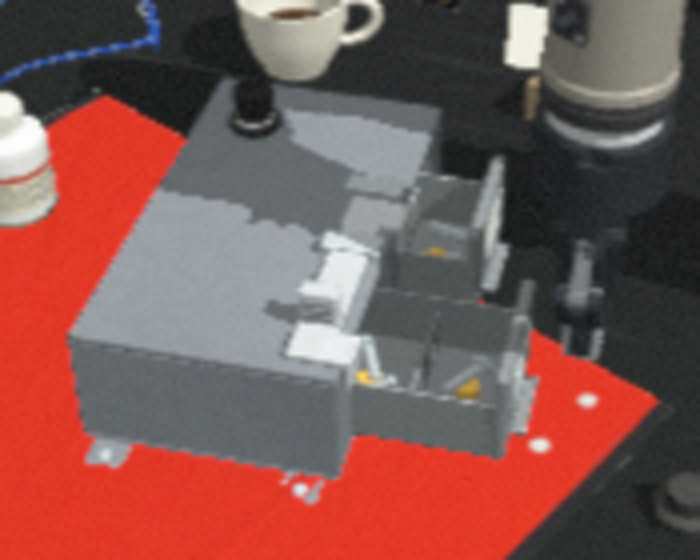

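View pics/wrist2.png

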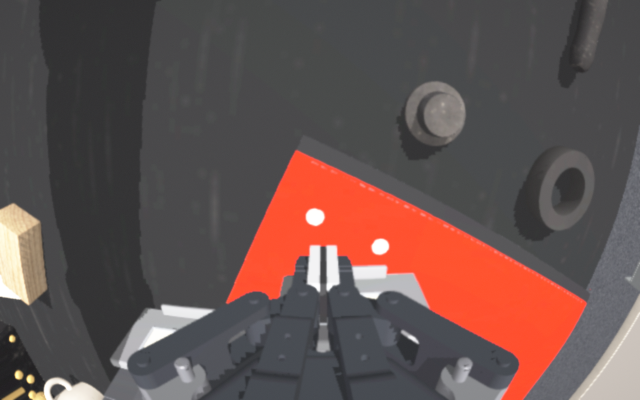

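Call:
carry_out(
  steps=[
    [0,0.004,-0.007,0],
    [0,0.003,-0.007,0],
    [-0.011,0,0,0],
    [-0.011,0,0,0],
    [-0.011,0,0,0],
    [-0.011,0,0,0],
    [-0.011,0,0,0],
    [-0.011,0,0,0],
    [-0.011,0,0,0],
    [-0.011,0,0,0],
  ],
)

```text
clock: 4.15
ee_pos: [0.5302, 0.1503, 0.066]
eef_rot: [-0.066, 0.998, 0.001, -0.002]
wrist_force: [-2.2, 0.3, 1.2]
gripper_width: -0.0001
```

Run:
```python
from h import *
tool();a=env.snapshot("side")[150:290,210:385,::-1];cv2.imwrite("pics/side3.png",cv2.resize(a,None,fx=4,fy=4,interpolation=2))
```

```text
t 4.15 U mm [-106.5   53.4   66. ] yaw err deg -0.16 F [-2.2  0.3  1.2] tz [-0.004  0.002 -1.   ]
```

View pics/side3.png

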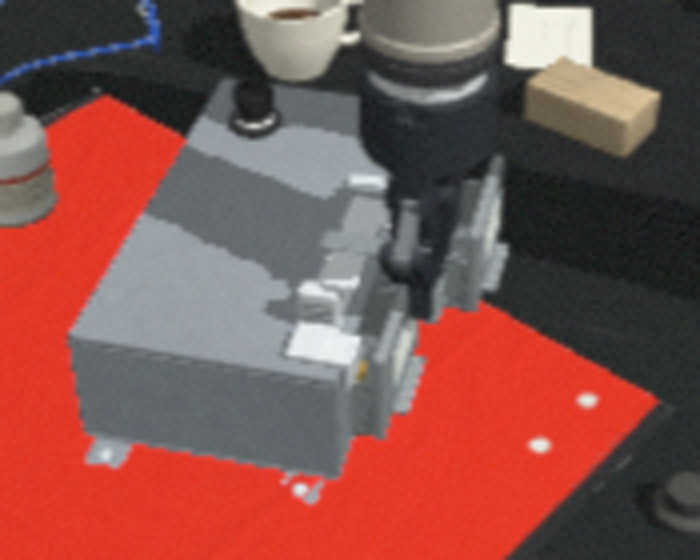

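Call:
carry_out(
  steps=[
    [-0.004,0,0.003,0],
    [-0.004,0,0,0],
    [-0.003,0,0,0],
    [-0.003,0,0,0],
    [-0.002,0,0,0],
  ],
)

```text
clock: 4.7
ee_pos: [0.5493, 0.1526, 0.0625]
eef_rot: [-0.066, 0.998, 0.001, -0.001]
wrist_force: [-1.3, -0.8, 1.3]
gripper_width: -0.0
```

Run:
```python
from h import *
tool()
```

```text
t 4.7 U mm [-87.3  53.1  62.5] yaw err deg -0.17 F [-1.3 -0.8  1.3] tz [-0.002  0.001 -1.   ]
```

Call:
carry_out(
  steps=[
    [-0.002,0,0,0],
    [-0.002,0,0,0],
    [-0.002,0,0,0],
  ],
)

```text
clock: 5.0
ee_pos: [0.5502, 0.1527, 0.0621]
eef_rot: [-0.066, 0.998, 0.0, -0.007]
wrist_force: [-6.0, -0.6, 5.3]
gripper_width: -0.0001
```

Run:
```python
from h import *
tool();a=env.snapshot("side")[150:290,210:385,::-1];cv2.imwrite("pics/side4.png",cv2.resize(a,None,fx=4,fy=4,interpolation=2))
```

```text
t 5.0 U mm [-86.4  53.1  62.1] yaw err deg -0.16 F [-6.  -0.6  5.3] tz [-0.014 -0.    -1.   ]
```

View pics/side4.png

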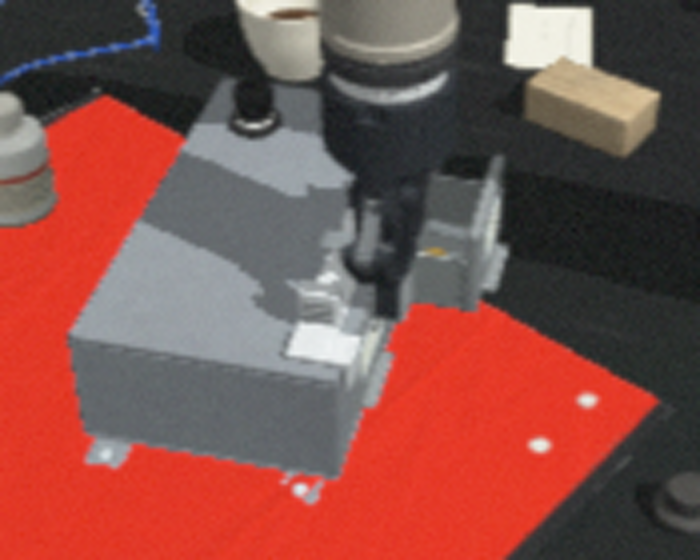

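Call:
carry_out(
  steps=[
    [0.012,0,0,0],
    [0.018,0,0,0],
    [0.018,0,0,0],
    [0.016,-0.006,0,0],
    [0.01,-0.015,0,0],
    [0.005,-0.02,0,0],
    [0,-0.02,0,0],
    [0,-0.02,0,0],
    [0,-0.02,0,0],
    [0,-0.01,0,0],
    [0,0,0,0],
  ],
)

```text
clock: 6.15
ee_pos: [0.4868, 0.0226, 0.0648]
eef_rot: [-0.065, 0.998, 0.0, 0.002]
wrist_force: [-0.9, -0.1, 1.0]
gripper_width: 0.0002
```

Run:
```python
from h import *
tool();a=env.snapshot("side")[150:290,210:385,::-1];cv2.imwrite("pics/side5.png",cv2.resize(a,None,fx=4,fy=4,interpolation=2))
a=env.snapshot("top")[120:270,230:385,::-1];cv2.imwrite("pics/top5.png",cv2.resize(a,None,fx=4,fy=4,interpolation=2))
```

```text
t 6.15 U mm [-166.6  -67.3   64.8] yaw err deg -0.29 F [-0.9 -0.1  1. ] tz [ 0.003  0.    -1.   ]
```

View pics/side5.png

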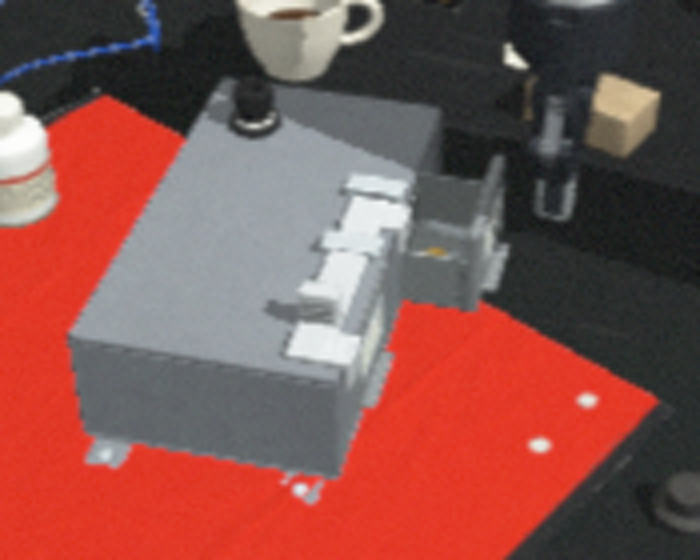

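View pics/top5.png

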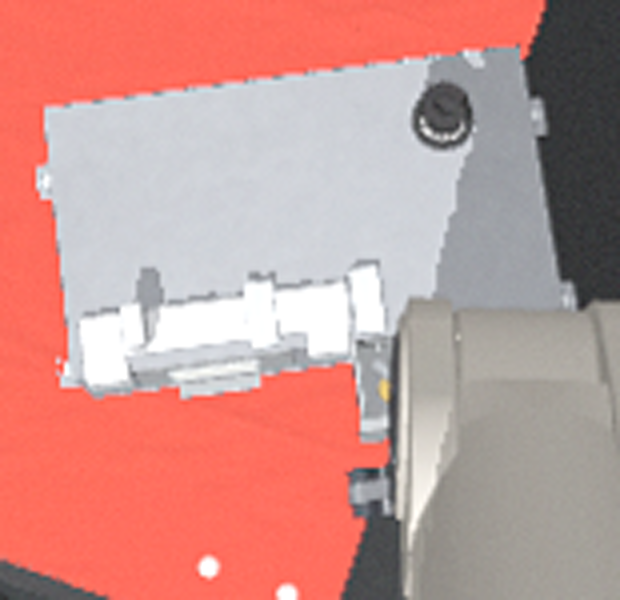

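Run:
```python
from h import *
for d in(0,.006):
    for y in(.0875,.0375):
        P=U(P0,[[-.089-d,y,.016],[-.080-d,y,.016]])
        print(d,y,((proj("top",P)-[230,120])*4).round(1).tolist(),((proj("side",P)-[210,150])*4).round(1).tolist())
a=((proj("top",U(P0,[[-.08,.14,.085],[-.08,.11,.008],[-.08,-.14,.085],[.08,.14,.085],[.08,-.14,.085],[-.06,.105,.115]]))-[230,120])*4).round(1)
print(a.tolist())
a=((proj("side",U(P0,[[-.08,.14,.085],[-.08,.14,.0],[.08,.14,.085],[.08,-.14,.085],[-.06,.105,.115]]))-[210,150])*4).round(1)
print(a.tolist())
```

```text
0 0.0875 [[176.9, 402.8], [175.2, 388.1]] [[382.6, 403.6], [368.3, 401.0]]
0 0.0375 [[259.5, 391.7], [257.6, 377.0]] [[401.8, 348.8], [388.0, 346.4]]
0.006 0.0875 [[178.0, 412.6], [176.3, 397.9]] [[392.2, 405.2], [377.8, 402.7]]
0.006 0.0375 [[260.7, 401.5], [258.9, 386.8]] [[411.0, 350.3], [397.2, 348.0]]
[[68.7, 382.8], [139.7, 394.9], [563.4, 316.6], [40.1, 110.7], [519.7, 48.9], [119.6, 330.0]]
[[343.7, 378.0], [346.1, 482.1], [74.2, 331.3], [230.7, 73.5], [324.9, 291.4]]
```

Call:
carry_out(
  steps=[
    [-0.008,0.003,0.002,0.2],
    [-0.011,0.003,0,0],
    [-0.011,0,0,0],
    [-0.011,0,0,0],
    [-0.011,0,0,0],
    [-0.009,0,0,0],
    [-0.005,0,0,0],
  ],
)

```text
clock: 6.95
ee_pos: [0.5552, 0.0447, 0.0616]
eef_rot: [-0.068, 0.998, 0.001, -0.001]
wrist_force: [-2.0, -0.2, 1.2]
gripper_width: -0.0003
```

Run:
```python
from h import *
tool()
```

```text
t 6.95 U mm [-95.9 -54.6  61.6] yaw err deg 0.07 F [-2.  -0.2  1.2] tz [-0.001  0.002 -1.   ]
```

Call:
carry_out(
  steps=[
    [-0.004,0,0,0],
    [-0.003,0,0,0],
    [-0.002,0,0,0],
    [-0.002,0,0,0],
    [-0.002,0,0,0],
    [-0.002,0,0,0],
  ],
)

```text
clock: 7.55
ee_pos: [0.5649, 0.0461, 0.0608]
eef_rot: [-0.067, 0.998, 0.001, -0.008]
wrist_force: [-6.4, -1.3, 3.8]
gripper_width: -0.0001
```

Run:
```python
from h import *
tool()
```

```text
t 7.55 U mm [-86.  -54.5  60.8] yaw err deg 0.02 F [-6.4 -1.3  3.8] tz [-0.016  0.002 -1.   ]
```

Call:
carry_out(
  steps=[
    [0.014,0,0,0],
    [0.02,0,0,0],
    [0.015,0,-0.015,0],
    [0,0,-0.03,0],
    [0,0.01,-0.03,0],
    [0,0.025,-0.03,0],
    [0,0.035,0,0],
    [0,0.035,0,0],
    [0,0.035,0,0],
    [0,0.035,0,0],
    [0,0.025,0,0],
    [0,0.01,0,0],
    [0,0,0,0],
  ],
)

```text
clock: 8.85
ee_pos: [0.4947, 0.2572, 0.1759]
eef_rot: [-0.064, 0.998, 0.007, 0.004]
wrist_force: [0.2, -0.9, 0.2]
gripper_width: 0.0001
```

Run:
```python
from h import *
tool();a=env.snapshot("side")[150:290,210:385,::-1];cv2.imwrite("pics/side6.png",cv2.resize(a,None,fx=4,fy=4,interpolation=2))
a=env.snapshot("top")[120:270,230:385,::-1];cv2.imwrite("pics/top6.png",cv2.resize(a,None,fx=4,fy=4,interpolation=2))
```

```text
t 8.85 U mm [-127.3  164.1  175.9] yaw err deg -0.32 F [ 0.2 -0.9  0.2] tz [ 0.008  0.014 -1.   ]
```

View pics/side6.png

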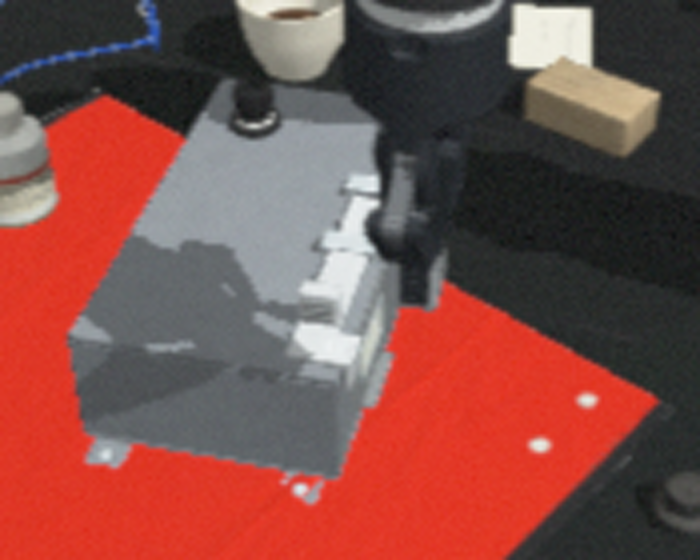

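View pics/top6.png

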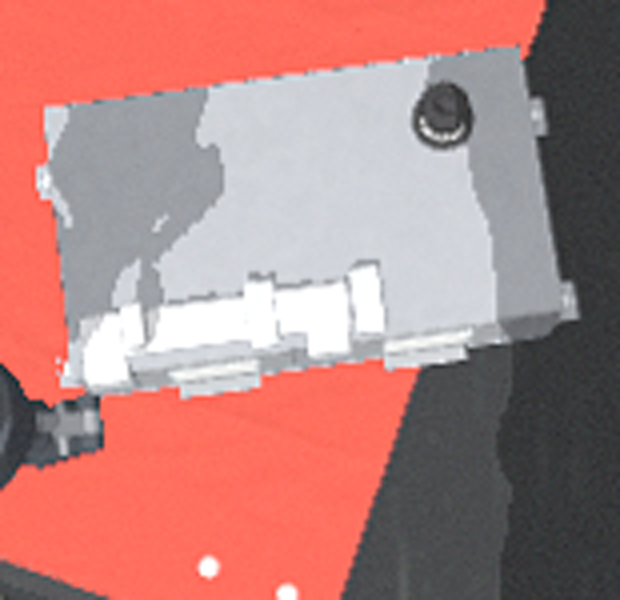

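Run:
```python
from h import *
for q in((133,325),(120,307),(144,303),(146,342),(123,348)): print((inU(unproj("top",np.array(q)/4+[230,120],.115))*1e3).round(1))
print((inU(unproj("side",np.array((320,293))/4+[210,150],.115))*1e3).round(1))
```

```text
[-58.2  97.5 115. ]
[-47.4 103.4 115. ]
[-46.9  90.2 115. ]
[-68.5  91.6 115. ]
[-70.1 104.3 115. ]
[-57.7 107.  115. ]
```

Call:
carry_out(
  steps=[
    [-0.012,-0.002,0,0.3],
    [-0.016,-0.003,0,0],
    [-0.016,-0.003,0,0],
    [-0.014,-0.003,0,0],
    [-0.008,-0.002,0,0],
    [0,0,0.018,0],
    [0,0,0.022,0],
    [0,0,0.018,0],
    [0,0,0.006,0],
    [0,0,0,0],
  ],
)

```text
clock: 9.95
ee_pos: [0.5774, 0.2305, 0.1117]
eef_rot: [-0.047, 0.999, 0.003, 0.008]
wrist_force: [0.4, 0.6, 0.4]
gripper_width: 0.0002
```

Run:
```python
from h import *
tool();a=env.snapshot("side")[150:290,210:385,::-1];cv2.imwrite("pics/side7.png",cv2.resize(a,None,fx=4,fy=4,interpolation=2))
```

```text
t 9.95 U mm [-49.  126.6 111.7] yaw err deg -2.36 F [0.4 0.6 0.4] tz [ 0.016  0.006 -1.   ]
```

View pics/side7.png

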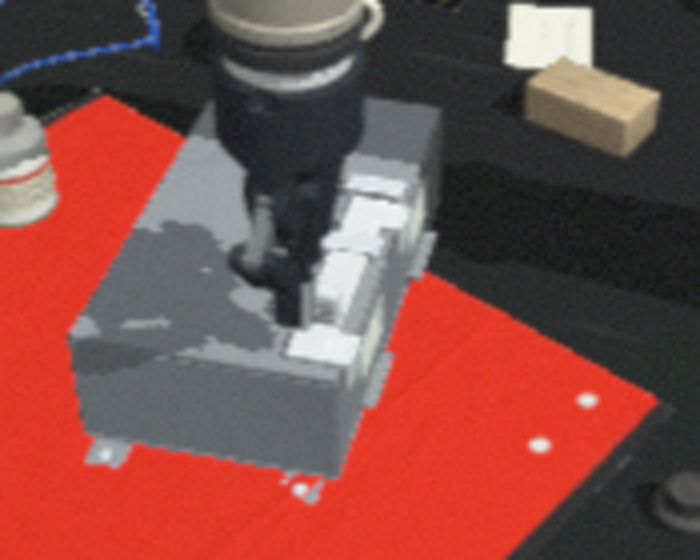

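Call:
carry_out(
  steps=[
    [0.005,0.004,0,-2.3],
    [0.004,0.002,0.004,0],
    [0,0,0.004,0],
    [0,0,0,0],
  ],
)

```text
clock: 10.4
ee_pos: [0.5689, 0.2368, 0.1067]
eef_rot: [-0.069, 0.998, 0.004, 0.011]
wrist_force: [-0.8, -0.3, 0.3]
gripper_width: 0.0002
```

Run:
```python
from h import *
tool()
```

```text
t 10.4 U mm [-56.5 133.9 106.7] yaw err deg 0.15 F [-0.8 -0.3  0.3] tz [ 0.021  0.009 -1.   ]
```

Call:
carry_out(
  steps=[
    [0,-0.003,0.004,0],
    [0,-0.006,0,0],
    [0,-0.006,0,0],
    [0,-0.006,0,0],
    [0,-0.006,0,0],
    [0,-0.006,0,0],
  ],
)

```text
clock: 11.0
ee_pos: [0.5737, 0.2041, 0.1026]
eef_rot: [-0.069, 0.998, 0.005, 0.011]
wrist_force: [-0.2, 1.2, 0.2]
gripper_width: 0.0001
```

Run:
```python
from h import *
tool();a=env.snapshot("side")[150:290,210:385,::-1];cv2.imwrite("pics/side8.png",cv2.resize(a,None,fx=4,fy=4,interpolation=2))
```

```text
t 11.0 U mm [-56.2 100.9 102.6] yaw err deg 0.25 F [-0.2  1.2  0.2] tz [ 0.021  0.012 -1.   ]
```

View pics/side8.png

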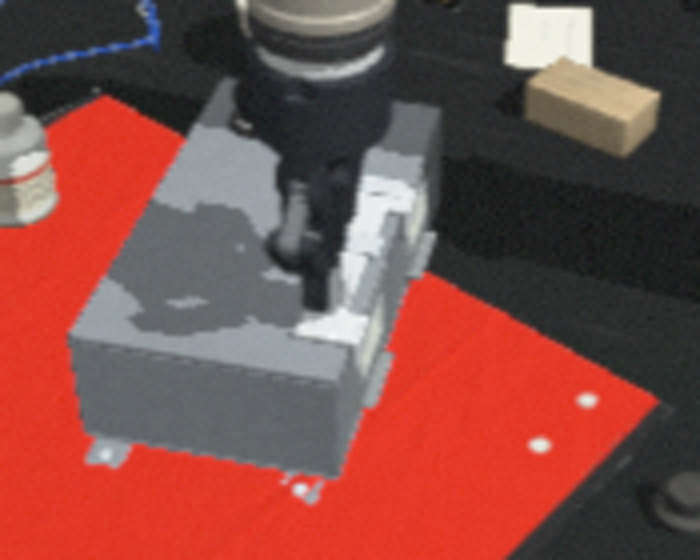

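Call:
carry_out(
  steps=[
    [0,-0.005,0,0],
    [0,-0.005,0,0],
    [0,-0.004,0,0],
    [0,-0.003,0,0],
    [0,-0.002,0,0],
  ],
)

```text
clock: 11.55
ee_pos: [0.5768, 0.1823, 0.1026]
eef_rot: [-0.069, 0.998, 0.005, 0.011]
wrist_force: [-0.8, 2.8, -0.1]
gripper_width: -0.0001
```

Run:
```python
from h import *
tool()
```

```text
t 11.55 U mm [-56.   78.9 102.6] yaw err deg 0.15 F [-0.8  2.8 -0.1] tz [ 0.021  0.012 -1.   ]
```

Call:
carry_out(
  steps=[
    [0,-0.003,0,0],
    [0,-0.003,0,0],
    [0,-0.002,0,0],
    [0,-0.002,0,0],
  ],
)

```text
clock: 11.95
ee_pos: [0.5767, 0.1823, 0.1027]
eef_rot: [-0.071, 0.997, 0.011, 0.011]
wrist_force: [-0.5, 5.1, 0.0]
gripper_width: -0.0001
```

Run:
```python
from h import *
tool()
```

```text
t 11.95 U mm [-56.1  78.9 102.7] yaw err deg 0.47 F [-0.5  5.1  0. ] tz [ 0.02   0.024 -1.   ]
```

Call:
carry_out(
  steps=[
    [0,0.01,0,0],
    [0,0.015,0,0],
    [0,0.005,-0.02,0],
    [0,0,-0.03,0],
    [0,0,-0.03,0],
    [0.02,0.02,-0.02,0],
    [0.02,0.03,0,0],
    [0.02,0.03,0,0],
    [0.02,0.03,0,0],
    [0.01,0.02,0,0],
    [0,0,0,0],
    [0,0,0,0],
  ],
)

```text
clock: 13.15
ee_pos: [0.4613, 0.3292, 0.2068]
eef_rot: [-0.07, 0.997, 0.005, 0.014]
wrist_force: [-0.4, -1.8, -0.5]
gripper_width: 0.0002
```

Run:
```python
from h import *
tool();a=env.snapshot("side")[150:290,210:385,::-1];cv2.imwrite("pics/side9.png",cv2.resize(a,None,fx=4,fy=4,interpolation=2))
a=env.snapshot("top")[:,:,::-1];cv2.imwrite("pics/topfull9.png",a);a=a[120:270,230:385];cv2.imwrite("pics/top9.png",cv2.resize(a,None,fx=4,fy=4,interpolation=2))
```

```text
t 13.15 U mm [-150.8  239.9  206.8] yaw err deg 0.34 F [-0.4 -1.8 -0.5] tz [ 0.026  0.011 -1.   ]
```

View pics/side9.png

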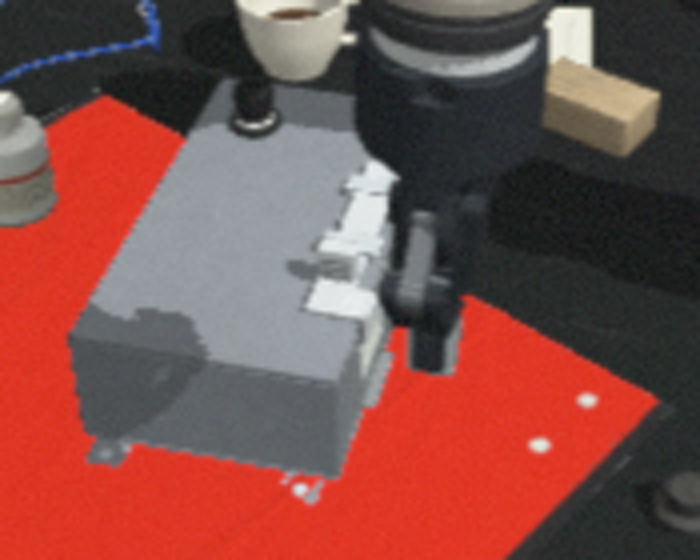

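View pics/top9.png

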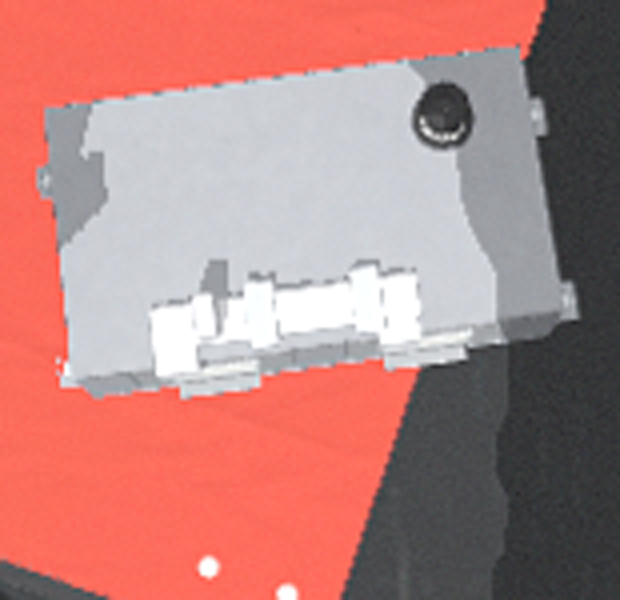

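View pics/topfull9.png

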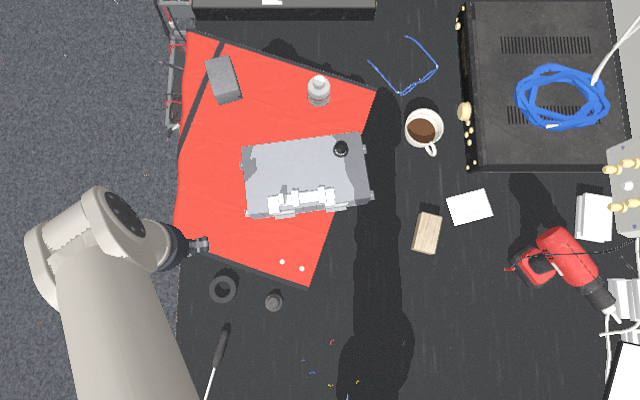

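Run:
```python
from h import *
f=lambda q,z:(inU(unproj("top",np.array(q)/4+[230,120],z))*1e3).round(1)
print("tab",f((205,314),.115),"guides",f((261,312),.094),f((366,299),.094), "tongue/bar L edge",f((152,340),.091),f((418,300),.091))
```

```text
tab [-57.5  58.  115. ] guides [-56.3  28.3  94. ] [-56.8 -30.8  94. ] tongue/bar L edge [-63.3  90.6  91. ] [-60.7 -59.7  91. ]
```

Run:
```python
from h import *
tool();print(env.sign_off())
```

```text
t 13.25 U mm [-150.4  239.4  206.8] yaw err deg 0.23 F [-0.4  0.2 -0.1] tz [ 0.026  0.012 -1.   ]
the job is handed in; nothing more can be done
None
```

I pushed the left drawer home with closed fingertips, then the right, and then slid the lock tab to the right until it stopped. I handed the job in at about 13.3 s of the 48 s allowed. `sign_off` gives no verdict, so the checks below are my own.

- **Drawers:** Both pushes stopped at the same depth, at about 6 N, and in the last top picture both fronts look flush. I moved at roughly 0.12 m/s or less, well under the slam limit.
- **Lock bar:** The bar stopped hard at about 5 N. From the last top picture the tab is at y ≈ 58 mm; correcting for the roughly 1 mm offset I saw at the two guides puts it at about 59 mm. That gives 45–46 mm of travel, matching the 45 mm stop to within about 1–2 mm.
- **Loose things:** The bearing post, rubber foot, wood block, cup and tape roll look unmoved in the last full top picture. I judged this by eye and did not measure it.
- **Arm:** The arm ended clear of everything, with a wrist force near zero.

Two readings were slightly off:

- **Drawer depth:** The left drawer's pull lip and the stopping depth of both drawers came out about 3–5 mm farther in than my fitted unit pose predicts. I put that down to pose error.
- **Tab start position:** The side camera put the tab's start about 9 mm from where the top camera did. I used the top camera's reading.

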